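Seat the drilling template on its twin pins and stand the hold-down on it

TASK

The yellow drilling template is hung up crooked on top of the fixture's two locating pins. Nudge it about, without lifting it off the fixture, until both holes drop over both pins and it lies flat on the plywood; then stand the top-heavy blue hold-down weight upright, with its foot inside the ring on the template, and let go so that it stays standing. Do not knock the weight over, and leave the other things on the bench where they are.

Things in the scene. Friction and masses are not known exactly. Their poses are not given: they have to be found in the camera images.
- bed: Plywood drilling fixture, fixed to the bench: 210 mm along its x, 260 mm along its y, 18 mm thick. Origin at the centre of its underside, so its flat top lies 18 mm above; z up, x points away from the robot (yaw varies by up to 0.35 rad).
- slot_mid (a point): Middle of a dark slot along the fixture's y, on its top, at fixture x = +50 mm. Two fixed steel pins stand on the slot line, 150 mm apart: 12 mm in diameter, 20 mm high, the top 3.5 mm tapering to a flat 9 mm tip. They are clamped so that the midpoint between them lies anywhere from -10 to +10 mm in y from this point: not reported and under the frame, so find it by feel.
- frame: Yellow drilling template: flat rigid frame, 150 mm along its x, 200 along its y, 6 thick, 0.36 to 0.59 kg. Origin at the centre of its underside, z up. At the start its far part (+x) rests on the pin tips and its near edge on the plywood (slope about 0.2 rad), turned up to 0.12 rad from the fixture, 15 to 32 mm too far in fixture +x, up to 10 mm off in y.
- frame_hole_left (a point): Centre, at the underside, of a round through hole, 16 mm in diameter, at frame (+50, +75) mm. The frame drops by its own weight when both holes are over the pins. Seated, it lies flat: its origin 18 mm above the fixture's origin, at fixture x = 0 within 2 mm, square to the fixture, its y that of the pins.
- frame_hole_right (a point): The other hole, the same, at frame (+50, -75) mm.
- frame_window (a point): Centre of the frame's rectangular window at frame (+10, 0, +3) mm, open right through: 51 mm along frame x, 81 mm along frame y. Closed or part-open fingers can go down into it, to just above the plywood, and push the frame any way by the window's edges.
- frame_spot (a point): Centre of the white disc with a red rim, 52 mm in diameter, on the frame's top surface in the middle of its broad near bar (frame x = -45, y = 0, z = +6 mm).
- weight_grip (a point): Top-heavy hold-down weight, standing upright on the bench beside the fixture, left or right: a blue cylindrical head (48 mm in diameter, 44 mm tall) on a thin dark stem and a narrow round foot 32 mm in diameter; 110 mm tall in all, 0.36 to 0.59 kg, topples if tilted over 0.2 rad. Point at the centre of the head, 88 mm above the underside of the foot; z up along the stem.
- weight_foot (a point): Centre of the underside of the weight's foot, 88 mm below the head's centre.
- can_mid (a point): Bystander. Blue can with a broad white label, upright, 60 mm in diameter, 170 mm tall. Point at half height. It stands beside the fixture on the side opposite the hold-down weight.
- tape_mid (a point): Bystander. Tan roll of tape lying flat, 100 mm in diameter, 36 mm tall; point at its centre.
- funnel_mid (a point): Bystander. Red plastic funnel standing mouth down, 110 mm in diameter, 150 mm tall; point at half height.
- tin_mid (a point): Bystander. Red-labelled steel paint tin, 90 mm in diameter, 110 mm tall; point at half height.
- driver_mid (a point): Bystander. Orange-handled screwdriver lying on the bench; point in its middle.
- carton_mid (a point): Bystander. Small brown cardboard carton, 75 x 120 x 50 mm; point at its centre.
- jar_mid (a point): Bystander. Amber jar with white lid, 64 mm in diameter, 80 mm tall; point at half height.
There are look-alikes about, which are no part of the job. Several things have the shape of the frame; the one meant has the colours described above.

How it is judged:
By the outcome, as a careful person would: the job done as asked, in the order asked, and still so for the second after the job is handed in, with the robot touching nothing.
It also fails if it takes over 72 s, if anything falls off the work surface, if the arm or the gripper's body presses on something with over 40 N, if the wrist force passes 120 N, or if a joint passes its speed limit or range.

ROBOT

A 6-joint arm with a two-finger parallel gripper is mounted at the origin on the work surface. World frame = base frame: x ahead of the robot, y to its left, z up, the work surface at z = 0. Lengths are in m, angles in rad, forces in N, time in s.
With the tool pointing down it reaches from about 0.375 to 0.9 m from the base axis. Payload 3.1 kg.
Tool frame: the origin (TCP) lies at the very end of the fingers, on their centre line; the grasp point (between the pads) lies 19 mm behind it; z points along the fingers, y is the line along which they close (so a half turn about z gives the same grasp; the last joint's range is limited). The gripper opens to 85 mm and grips with 20 to 120 N. Pads are 22 mm wide; open, the fingers measure 114 mm over their backs; the gripper's body (76 mm by 85 mm) begins 54 mm behind the grasp point. The pads swing forward as they close: fully open they stand 13 mm farther back than shut.
Start: joints at [1.151, 0.527, 1.433, -0, 1.181, -0.178], TCP at [0.149, 0.607, 0.231] pointing down, gripper open.
Joint ranges: [-3.08, 3.08], [-0.75, 2.2], [0.22, 2.44], [-1.43, 4.57], [0, 2.65], [-2.85, 2.85]. Speed limits (rad/s): [2.79, 2.79, 3.14, 3.14, 3.14, 3.14].

INTERFACE

Orientations are given as a unit quaternion [x, y, z, w].
In Python, from station import manip gives the robot as it stands.
- The arm moves only by the shell command python3 -m handwheel 'ROWS' [FORCE]. ROWS is JSON, a list of rows, each a list of 7 numbers: the shift along the world's x, y, z in mm, then the turn, a rotation vector about the world's x, y, z in degrees, then the opening, from 0 (shut) to 1 (fully open). A call has exactly 10 rows; each row shifts and turns the commanded pose from where the row before left it; what a row does not reach is not made up. A row lasts 1/8 s, in which the tool goes at most 62.5 mm and 10.7 degrees, less where a joint would pass 70% of its speed; a pose out of reach is approached as far as the arm can. A call is refused whole if a number of a shift passes 62.5 or a number of a turn 10.7, either way. A call with a gripper value outside its range is refused whole. The fingers move at their own pace and stop on an object; FORCE is the grip in N (left out, the last holds). Time passes only in rows, so rows that do not move let the fingers close, or fill a call up. It gives the time, the measured TCP pose, the force, the opening and the grip force at its end, in the units of the state.
- manip.sense(): the state, without advancing time (a new reading comes with each control period).
- manip.snapshot(name): name is "scene" or "top" or "wrist"; returns the picture (384x512x3 uint8, red, green, blue); there is no depth.
- manip.get_calibration(name): a dict with "K" (3x3 intrinsics, pixels), "rvec" (rotation vector, rad) and "tvec" (3), from world to camera coordinates, as OpenCV has them. Camera axes: x right, y down, z forward; pixel columns grow to the right and rows downward; lengths in m; the calibration is good to about 2 mm. A picture is of the moment at which its call begins: read the wrist's pose just before it. get_calibration takes no time and is no camera call; for the wrist camera it gives the pose at the moment of the call.
- manip.sign_off(): hands the job in; it is judged then, once.
The state is a dict: "t": time; "q": joint angles; "qd": joint speeds; "tau": joint torques, N m; "tcp_pos": TCP position; "tool_rot": TCP orientation; "force": force on the tool from outside, world axes, zero at the start; "ft_torque": the same for the moment, N m; "finger_gap": opening from 0.0 (shut) to 1.0 (fully open); "gripper_force": force on a finger pad.
Only numpy, scipy, OpenCV 4.12 (cv2) and the standard library are available. Lean on these libraries where they do the work, as an engineer would, in place of code of your own. Each camera call takes 0.05 s, during which the arm holds its last target. There are 200 camera calls.

## Working session

There is one attempt and no reset: what is moved stays moved. The work goes in short steps, Python scripts to look and compute and a shell command to move; the robot and the scene stay as the last step left them, time stands still between calls to the robot, and variables do not carry over. Pictures are saved under pics/ and viewed, at most 10 in all, crops included, and the job is handed in when it is done.

```bash
mkdir -p pics; ls
cat > h.py <<'E'
import numpy as np,cv2
from station import manip
def save(n,f,crop=None,s=1):
    im=manip.snapshot(n)[:,:,::-1]
    if crop: a,b,c,d=crop; im=im[b:d,a:c]
    cv2.imwrite('pics/'+f,cv2.resize(np.ascontiguousarray(im),None,fx=s,fy=s,interpolation=cv2.INTER_CUBIC))
def cal(n):
    c=manip.get_calibration(n); return np.array(c['K']),np.array(c['rvec'],float),np.array(c['tvec'],float).reshape(3)
def ray(n,u,v,z):
    K,r,t=cal(n);R=cv2.Rodrigues(r)[0];o=-R.T@t
    d=R.T@np.linalg.inv(K)@np.array([u,v,1.]);return o+d*(z-o[2])/d[2]
def proj(n,P):
    K,r,t=cal(n);return cv2.projectPoints(np.atleast_2d(np.array(P,float)),r,t,K,None)[0][:,0]
E
python3 - <<'E'
from h import *
save('top','top1.png',s=1.5);save('scene','scene1.png',s=1.5)
print(manip.sense()); 
for n in('top','scene'):print(cal(n))
E
```

```text
pics
{'t': 0.1, 'q': array([ 1.15147544e+00,  5.28358602e-01,  1.43380036e+00, -1.12439279e-05,
        1.18141379e+00, -1.78469805e-01]), 'qd': array([ 0.00051928, -0.00095706, -0.00348888, -0.00075209, -0.00120346,
       -0.00173297]), 'tau': array([ 9.93172785e-05, -4.43303633e+01, -1.78585947e+01, -2.24416344e-04,
        3.84495535e-03,  2.75158686e-05]), 'tcp_pos': array([0.1487635 , 0.60635708, 0.23043212]), 'tool_rot': array([ 1.20132493e-01,  9.92757374e-01, -9.47683115e-04, -2.86565880e-04]), 'force': array([0.18241859, 0.37859412, 0.25336263]), 'ft_torque': array([ 0.0206547 , -0.01631445,  0.06687699]), 'gripper_force': 0.0, 'finger_gap': 1.004346930259351}
(array([[359.1601467 ,   0.        , 248.77948348],
       [  0.        , 359.1601467 , 192.60497185],
       [  0.        ,   0.        ,   1.        ]]), array([ 2.21769599, -2.15359099,  0.10233055]), array([-0.00414367,  0.538279  ,  1.14115867]))
(array([[386.08979426,   0.        , 253.61760049],
       [  0.        , 386.08979426, 192.99204541],
       [  0.        ,   0.        ,   1.        ]]), array([ 1.51399351,  2.02459594, -0.86375497]), array([ 0.15555087, -0.29852699,  1.58237634]))
```

View pics/top1.png

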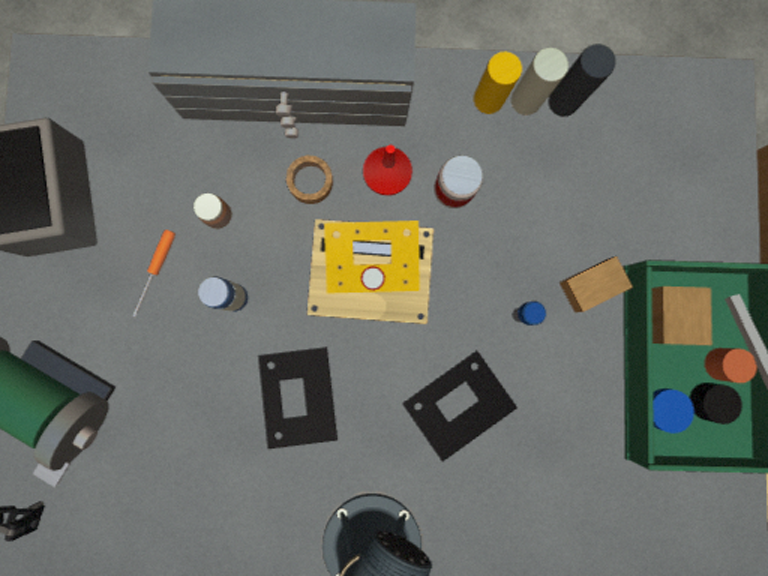

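View pics/scene1.png

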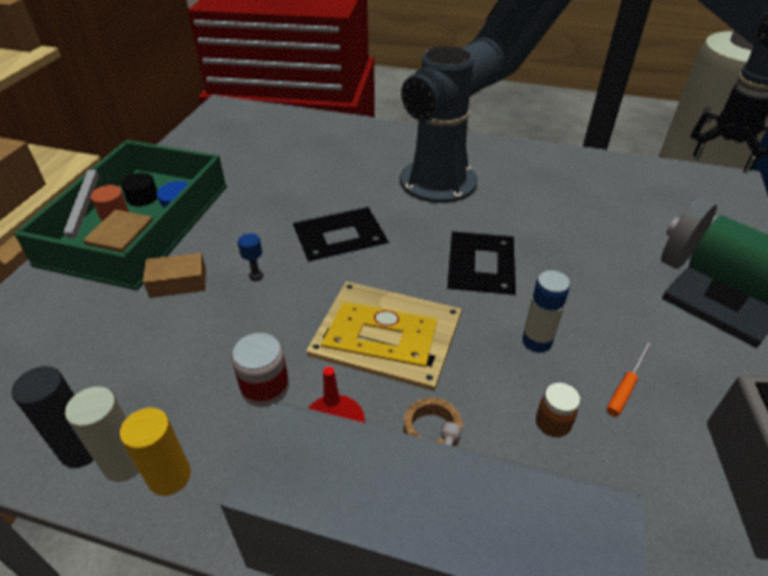

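The top view shows the fixture with corners at about (315,219), (434,229), (428,324) and (307,314), at 1.5x scale. The frame disc is at (372,278), the window at about (372,249), the weight head at (532,313) on the right, and the can on the left.

Run:
```python
from h import *
np.set_printoptions(precision=4,suppress=True)
for n,u,v,z in [('bedTL',315,219,.018),('TR',434,229,.018),('BR',428,324,.018),('BL',307,314,.018),('disc',372,278,.032),('win',372,249,.038),('fTL',327,221,.045),('fTR',419,221,.045),('fBR',419,291,.025),('fBL',327,291,.025),('head',532,311,.11),('tin',461,175,.11),('fun',391,150,.15),('can',213,290,.17),('carton',596,285,.05)]:
    print(n,ray('top',u/1.5,v/1.5,z))
print(cal('wrist'),manip.sense()['tool_rot'])
save('top','crop.png',(190,130,300,225),7)
```

```text
bedTL [0.6879 0.1431 0.018 ]
TR [ 0.674  -0.1177  0.018 ]
BR [ 0.4661 -0.1088  0.018 ]
BL [0.48   0.1525 0.018 ]
disc [0.5607 0.0149 0.032 ]
win [0.6225 0.0168 0.038 ]
fTL [0.6787 0.1146 0.045 ]
fTR [ 0.6849 -0.0819  0.045 ]
fBR [ 0.5363 -0.0872  0.025 ]
fBL [0.5304 0.1108 0.025 ]
head [ 0.4962 -0.3055  0.11  ]
tin [ 0.7687 -0.1593  0.11  ]
fun [ 0.8021 -0.014   0.15  ]
can [0.5151 0.3134 0.17  ]
carton [ 0.5583 -0.4599  0.05  ]
(array([[268.7322,   0.    , 258.0725],
       [  0.    , 268.7322, 194.5189],
       [  0.    ,   0.    ,   1.    ]]), array([-2.2709, -1.7826, -0.2728]), array([-0.6234, -0.0398,  0.3803])) [ 0.1201  0.9928 -0.0009 -0.0003]
```

View pics/crop.png

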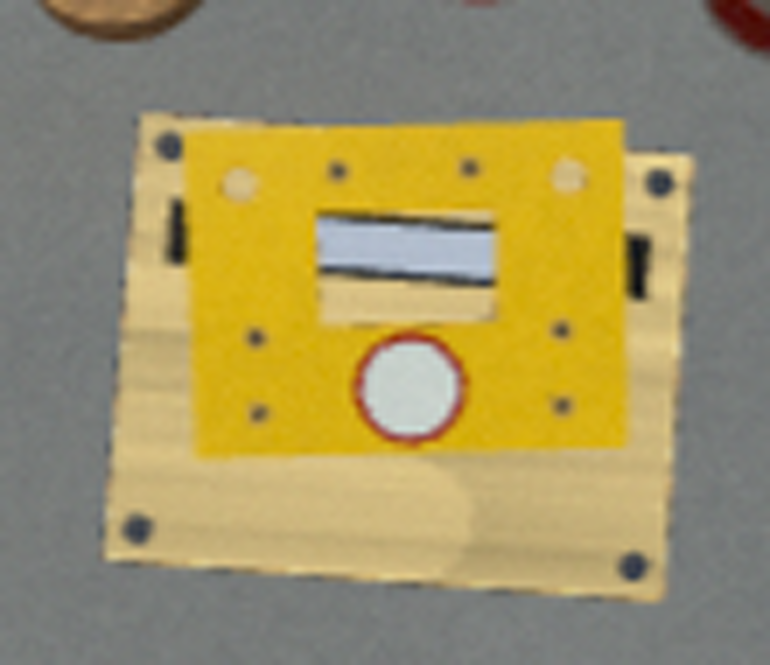

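The crop shows the frame turned about 5° from the fixture. Its holes are at (240,185) and (569,178), the disc is at (410,388), and the slot shows in the window.

```bash
cat > fit.py <<'E'
from h import *
from scipy.optimize import least_squares
def bedP(p,P):
    x,y,a=p;c,s=np.cos(a),np.sin(a);P=np.array(P,float)
    return np.c_[x+c*P[:,0]-s*P[:,1],y+s*P[:,0]+c*P[:,1],P[:,2]]
def inbed(p,Q): # world->bed
    x,y,a=p;c,s=np.cos(a),np.sin(a);Q=np.atleast_2d(Q)
    X=Q[:,0]-x;Y=Q[:,1]-y;return np.c_[c*X+s*Y,-s*X+c*Y]
def frameP(p,P,pitch):
    # p: world xy of frame point (-75,0,0) bottom near edge at z=.018, yaw
    P=np.array(P,float)+[.075,0,0];c,s=np.cos(pitch),np.sin(pitch)
    Q=np.c_[c*P[:,0]-s*P[:,2],P[:,1],s*P[:,0]+c*P[:,2]+.018]
    return bedP(p,Q)
FP=np.array([[50,75,6],[50,-75,6],[-45,0,6],[75,100,6],[75,-100,6],[-75,-100,6],[-75,100,6]])/1e3
E
cat > f1.py <<'E'
from fit import *
np.set_printoptions(precision=4,suppress=True)
o=np.array([190,130]);S=lambda L:(np.array(L)+.5)/7-.5+o
bc=S([(140,113),(693,155),(662,601),(105,558)])
BP=[[.105,.13,.018],[.105,-.13,.018],[-.105,-.13,.018],[-.105,.13,.018]]
r=least_squares(lambda p:(proj('top',bedP(p,BP))-bc).ravel(),[.58,.015,0]);b=r.x;print('bed',b,r.cost)
fc=S([(240,185),(569,178),(410,388),(185,130),(624,120),(628,443),(199,456)])
r=least_squares(lambda p:(proj('top',frameP(p[:3],FP,p[3]))-fc).ravel(),[.54,.015,0,.2]);f=r.x;print('frame',f,r.cost, r.fun)
H=frameP(f[:3],[[.05,.075,0],[.05,-.075,0],[.01,0,.003],[0,0,0]],f[3])
print(H);print('in bed',inbed(b,H),'yaw rel',f[2]-b[2])
print('slotmid',bedP(b,[[.05,0,.018]]))
E
python3 f1.py
```

```text
bed [ 0.5785  0.0193 -0.0456] 0.13445474275222935
frame [0.5341 0.0124 0.0576 0.1886] 0.36442483509414386 [ 0.1725 -0.1315  0.1194 -0.3534  0.1563 -0.111  -0.0934  0.0347 -0.0637
 -0.1479  0.1451  0.4235 -0.4354  0.283 ]
[[ 0.6524  0.0943  0.0414]
 [ 0.661  -0.0554  0.0414]
 [ 0.6169  0.0171  0.0369]
 [ 0.6077  0.0166  0.0321]]
in bed [[ 0.0704  0.0783]
 [ 0.0859 -0.0709]
 [ 0.0385 -0.0004]
 [ 0.0293 -0.0014]] yaw rel 0.10328476581295817
slotmid [[0.6284 0.017  0.018 ]]
```

The frame hangs about 29 mm too far in x and is turned 0.103 rad from the fixture. I'll move above the window with the fingers part-open along the frame's y.

```bash
python3 -m handwheel '[[26,-33,0,0,0,1.7,0.5],[26,-33,0,0,0,1.7,0.5],[26,-33,0,0,0,1.7,0.5],[26,-33,0,0,0,1.7,0.5],[26,-33,0,0,0,1.7,0.5],[26,-33,0,0,0,1.7,0.5],[26,-33,0,0,0,1.7,0.5],[26,-33,0,0,0,1.7,0.5],[26,-33,0,0,0,1.7,0.5],[26,-33,0,0,0,1.7,0.5]]' 30
python3 -m handwheel '[[26,-33,-10,0,0,0,0.5],[26,-33,-10,0,0,0,0.5],[26,-33,-10,0,0,0,0.5],[26,-33,-15,0,0,0,0.5],[26,-33,-15,0,0,0,0.5],[26,-33,-15,0,0,0,0.5],[26,-33,-20,0,0,0,0.5],[26,-30,-20,0,0,0,0.5],[0,0,0,0,0,0,0.5],[0,0,0,0,0,0,0.5]]'
python3 - <<'E'
from h import *
save('wrist','w1.png',s=1.5)
E
```

```text
t: 1.4
tcp_pos: [0.4096, 0.2757, 0.2312]
tool_rot: [-0.028, 1.0, -0.0, -0.0]
force: [1.4, 0.6, -0.7]
finger_gap: 0.498
gripper_force: 0.0
t: 2.65
tcp_pos: [0.6162, 0.0162, 0.1159]
tool_rot: [-0.028, 1.0, 0.0, -0.001]
force: [-0.1, -0.1, -0.5]
finger_gap: 0.5
gripper_force: 0.0
```

View pics/w1.png

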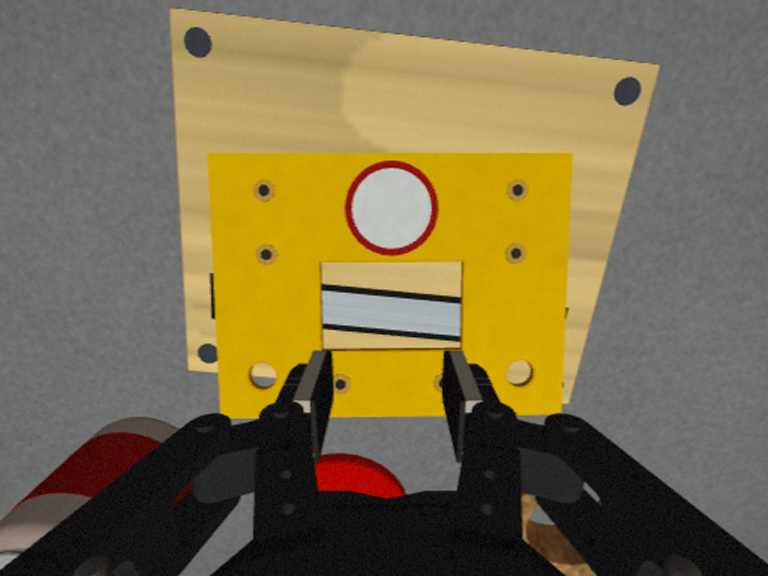

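The wrist view shows the fingers lined up square with the window, which spans (321–462, 262–349), with both holes visible. I'll go down.

```bash
python3 -m handwheel '[[0,0,-20,0,0,0,0.5],[0,0,-20,0,0,0,0.5],[0,0,-20,0,0,0,0.5],[0,0,-15,0,0,0,0.5],[0,0,-8,0,0,0,0.5],[0,0,-5,0,0,0,0.5],[0,0,-3,0,0,0,0.5],[0,0,-3,0,0,0,0.5],[0,0,0,0,0,0,0.5],[0,0,0,0,0,0,0.5]]'
```

```text
t: 3.95
tcp_pos: [0.6172, 0.0159, 0.0225]
tool_rot: [-0.028, 1.0, -0.0, 0.0]
force: [0.5, 0.4, -0.9]
finger_gap: 0.499
gripper_force: 0.0
```

```bash
python3 -m handwheel '[[0,0,-1,0,0,0,0.5],[0,0,-1,0,0,0,0.5],[0,0,-1,0,0,0,0.5],[0,0,0,0,0,0,0.5],[0,0,0,0,0,0,0.5],[0,0,0,0,0,0,0.56],[0,0,0,0,0,0,0.6],[0,0,0,0,0,0,0.64],[0,0,0,0,0,0,0.68],[0,0,0,0,0,0,0.68]]' 20
```

```text
t: 5.2
tcp_pos: [0.6167, 0.0161, 0.0191]
tool_rot: [-0.028, 1.0, 0.0, -0.0]
force: [-0.2, 1.9, -2.7]
finger_gap: 0.634
gripper_force: 20.3
```

The window walls were felt at an opening of 0.634. I'll relax slightly, turn square to the fixture, then push towards −x.

```bash
python3 -m handwheel '[[-1,0,0,0,0,-1,0.6],[-2,0,0,0,0,-1.2,0.6],[-2,0,0,0,0,-1.2,0.6],[-2,0,0,0,0,-1.2,0.6],[-2,0.5,0,0,0,-1.3,0.6],[-3,0.3,0,0,0,0,0.6],[-3,0.3,0,0,0,0,0.6],[-3,0.3,0,0,0,0,0.6],[-3,0.2,0,0,0,0,0.6],[0,0,0,0,0,0,0.6]]' 
python3 -m handwheel '[[-2,0.1,0,0,0,0,0.6],[-2,0.1,0,0,0,0,0.6],[-2,0.1,0,0,0,0,0.6],[-2,0.1,0,0,0,0,0.6],[-2,0.1,0,0,0,0,0.6],[-2,0.1,0,0,0,0,0.6],[-2,0.1,0,0,0,0,0.6],[-1,0,0,0,0,0,0.6],[0,0,0,0,0,0,0.6],[0,0,0,0,0,0,0.6]]'
python3 - <<'E'
from h import *
save('scene','s2.png',(190,170,330,275),5)
E
```

```text
t: 6.45
tcp_pos: [0.5953, 0.0177, 0.0192]
tool_rot: [0.023, 1.0, 0.0, -0.001]
force: [1.2, -0.0, -0.3]
finger_gap: 0.602
gripper_force: 0.3
t: 7.7
tcp_pos: [0.5807, 0.0183, 0.0193]
tool_rot: [0.024, 1.0, 0.0, -0.0]
force: [1.0, 0.3, -0.8]
finger_gap: 0.6
gripper_force: 0.4
```

View pics/s2.png

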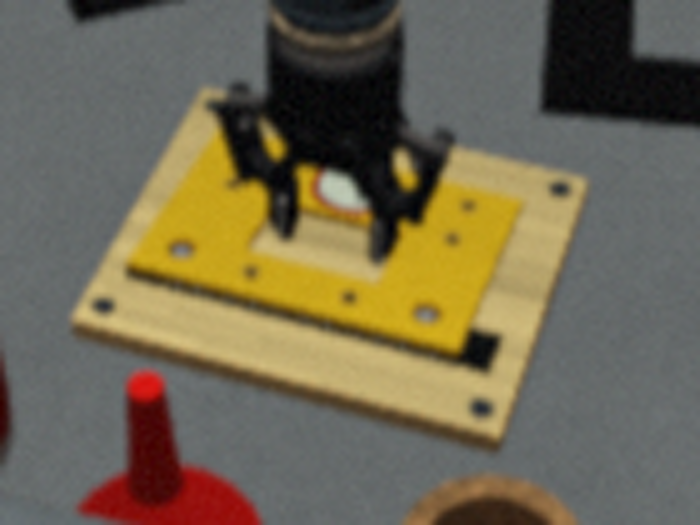

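The frame is now square to the fixture and still raised on the pins. I'll go to hole alignment in x, then search in y.

```bash
python3 -m handwheel '[[-1,0,0,0,0,0,0.6],[-1,0,0,0,0,0,0.6],[-1,0.1,0,0,0,0,0.6],[-1,0,0,0,0,0,0.6],[-1,0.1,0,0,0,0,0.6],[0,0,0,0,0,0,0.6],[0,0,0,0,0,0,0.6],[0,0,0,0,0,0,0.6],[0,0,0,0,0,0,0.6],[0,0,0,0,0,0,0.6]]'
python3 - <<'E'
from h import *
save('top','t3.png',(190,130,300,210),7);print(manip.sense()['ft_torque'])
E
```

```text
t: 9.0
tcp_pos: [0.576, 0.0185, 0.0193]
tool_rot: [0.024, 1.0, -0.0, -0.0]
force: [0.2, 0.3, 0.7]
finger_gap: 0.601
gripper_force: 0.0
[ 0.0004848  -0.01515181 -0.00672402]
```

View pics/t3.png

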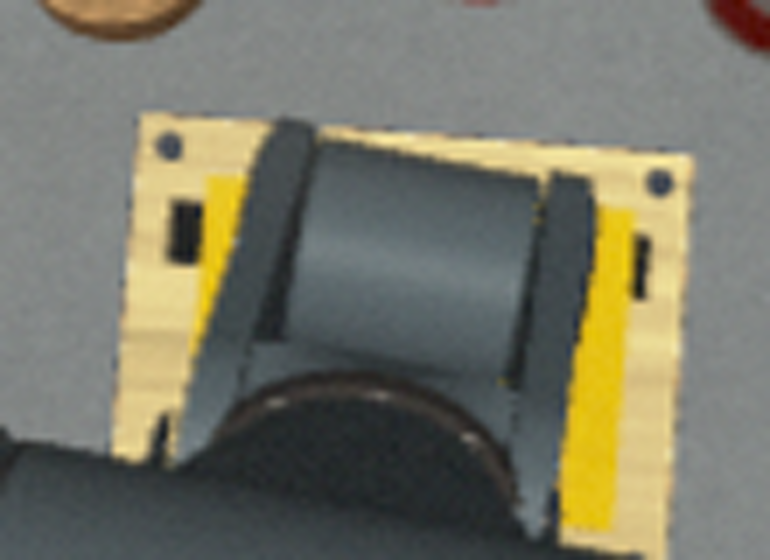

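The gripper hides the holes, but the far corners (207,176) and (635,210) span 429 px against 439 px before. That suggests the frame has dropped, so I'll check the numbers.

```bash
python3 - <<'E'
from fit import *
np.set_printoptions(precision=4,suppress=True)
b=[.5785,.0193,-.0456]
for z in(.024,.048):
  for u,v in((207,176),(635,210),(612,528)):
    q=np.array([(u+.5)/7-.5+190,(v+.5)/7-.5+130]);print(z,inbed(b,ray('top',*q,z)))
E
python3 -m handwheel '[[0,0,0,0,0,0,0.6],[0,1,0,0,0,0,0.6],[0,1,0,0,0,0,0.6],[0,1,0,0,0,0,0.6],[0,0,0,0,0,0,0.6],[0,0,0,0,0,0,0.6],[0,0,0,0,0,0,0.6],[0,0,0,0,0,0,0.6],[0,0,0,0,0,0,0.6],[0,0,0,0,0,0,0.6]]'
```

```text
0.024 [[0.076 0.096]]
0.024 [[ 0.0754 -0.1039]]
0.024 [[-0.0733 -0.1033]]
0.048 [[0.0717 0.094 ]]
0.048 [[ 0.071  -0.1017]]
0.048 [[-0.0745 -0.1011]]
t: 10.3
tcp_pos: [0.576, 0.0214, 0.0193]
tool_rot: [0.024, 1.0, 0.0, -0.0]
force: [-0.2, 0.3, -0.5]
finger_gap: 0.598
gripper_force: 0.0
```

```bash
python3 -m handwheel '[[0,0,0,0,0,0,0.6],[0,1,0,0,0,0,0.6],[0,1,0,0,0,0,0.6],[0,1,0,0,0,0,0.6],[0,0,0,0,0,0,0.6],[0,0,0,0,0,0,0.6],[0,0,0,0,0,0,0.6],[0,0,0,0,0,0,0.6],[0,0,0,0,0,0,0.6],[0,0,0,0,0,0,0.6]]'
python3 - <<'E'
from fit import *
im=manip.snapshot('top');cv2.imwrite('pics/x.png',im[:,:,::-1])
b=[.5785,.0193,-.0456]
hsv=cv2.cvtColor(im,cv2.COLOR_RGB2HSV)
m=(hsv[...,1]>190)&(hsv[...,0]>20)&(hsv[...,0]<30)
# right edge & left edge near far part, rows 160..163
for v in range(157,166):
  xs=np.where(m[v,190:300])[0]+190
  print(v,[inbed(b,ray('top',x,v,.024))[0].round(4).tolist() for x in (xs.min()-.5,xs.max()+.5)] if len(xs) else 0)
save('scene','s3.png',(190,170,330,275),5)
E
```

```text
t: 11.55
tcp_pos: [0.576, 0.0245, 0.0193]
tool_rot: [0.024, 1.0, -0.0, 0.0]
force: [0.8, -0.1, -0.8]
finger_gap: 0.6
gripper_force: 0.0
157 [[0.0686, 0.0942], [0.0691, 0.0877]]
158 [[0.0654, 0.0939], [0.0659, 0.0874]]
159 [[0.0618, 0.0969], [0.0626, 0.0872]]
160 [[0.0585, 0.0966], [0.0738, -0.1014]]
161 [[0.0553, 0.0964], [0.0705, -0.1016]]
162 [[0.052, 0.0961], [0.0672, -0.1019]]
163 [[0.0487, 0.0958], [0.0639, -0.1021]]
164 [[0.0455, 0.0956], [0.0609, -0.1056]]
165 [[0.0422, 0.0953], [0.0576, -0.1058]]
```

View pics/s3.png

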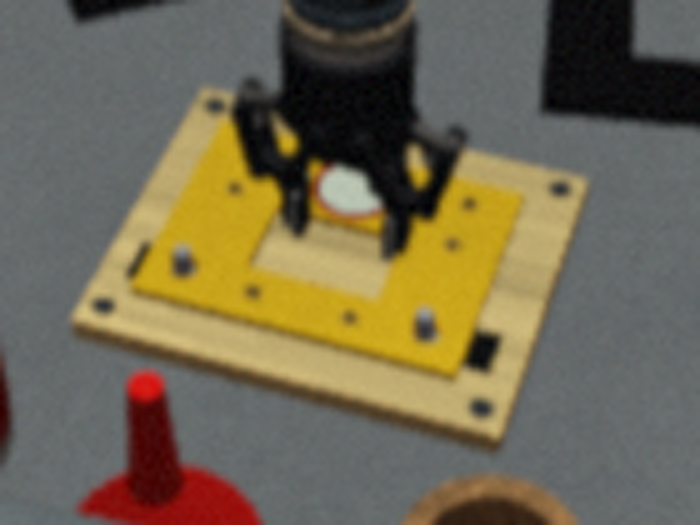

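The frame is seated: both pins stand up through its holes at (182,262) and (425,325), and it lies flat. I'll retract and go above the weight.

```bash
python3 -m handwheel '[[0,0,5,0,0,0,0.55],[0,0,15,0,0,0,0.55],[0,0,30,0,0,0,0.55],[0,0,40,0,0,0,0.6],[0,0,40,0,0,0,0.8],[-8,-35,40,0,0,0,1],[-8,-35,10,0,0,0,1],[-8,-35,0,0,0,0,1],[-8,-35,0,0,0,0,1],[-8,-35,0,0,0,0,1]]'
python3 -m handwheel '[[-12,-35,0,0,0,0,1],[-10,-35,0,0,0,0,1],[-10,-35,0,0,0,0,1],[-8,-30,0,0,0,0,1],[0,-20,0,0,0,0,1],[0,0,0,0,0,0,1],[0,0,0,0,0,0,1],[0,0,0,0,0,0,1],[0,0,0,0,0,0,1],[0,0,0,0,0,0,1]]'
python3 - <<'E'
from h import *
print(proj('wrist',[[.496,-.3055,.11],[.496,-.3055,0],[.496,-.3055,.088]]))
save('wrist','w2.png',s=1.5)
im=manip.snapshot('top');cv2.imwrite('pics/top_raw2.png',im[:,:,::-1])
E
```

```text
t: 12.9
tcp_pos: [0.5357, -0.1516, 0.2007]
tool_rot: [0.023, 1.0, -0.0, 0.001]
force: [-0.0, 0.1, 0.3]
finger_gap: 0.999
gripper_force: 0.0
t: 14.15
tcp_pos: [0.4962, -0.305, 0.1993]
tool_rot: [0.023, 1.0, 0.0, -0.0]
force: [0.1, 0.9, 0.2]
finger_gap: 1.005
gripper_force: 0.0
[[258.06794647 198.18732667]
 [258.07695128 171.57325255]
 [258.07031626 191.18331685]]
```

View pics/w2.png

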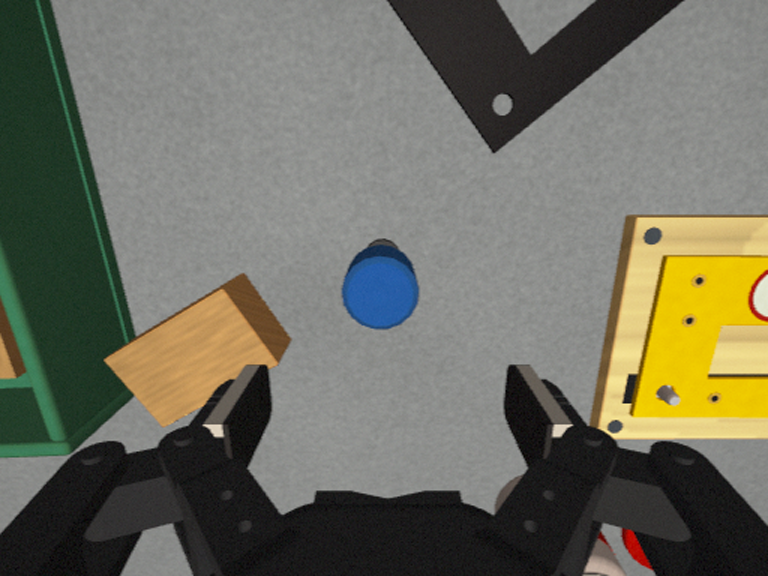

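The wrist view shows the head's top centre at (380,291) at 1.5x, a few px off the prediction. I'll compute the correction, and the ring position from the new top picture.

Run:
```python
from fit import *
np.set_printoptions(precision=4,suppress=True)
print('head wrist',ray('wrist',380.5/1.5-.2,291/1.5-.2,.11))
im=cv2.imread('pics/top_raw2.png')[:,:,::-1].astype(int)
def cen(m,x0,y0,x1,y1):
    yy,xx=np.where(m[y0:y1,x0:x1]);return xx.mean()+x0,yy.mean()+y0,len(xx)
m=(im[...,2]>.75*im[...,0])&(im[...,0]>120)
u,v,n=cen(m,230,178,268,205);print('disc',u,v,n,ray('top',u,v,.024))
b=[.5785,.0193,-.0456];print('expected',bedP(b,[[-.045,-.004,.024]]))
m=(im[...,2]>1.6*im[...,0])&(im[...,2]>60)
u,v,n=cen(m,335,190,375,225);print('head',u,v,n,ray('top',u,v,.11))
m=cv2.inRange(im.astype(np.uint8),(120,90,0),(255,255,60));yy,xx=np.where(m[130:220,190:300]);print(xx.min()+190,xx.max()+190,yy.min()+130,yy.max()+130)
```

```text
head wrist [ 0.4916 -0.3097  0.11  ]
disc 246.8896551724138 193.68275862068967 145 [0.5343 0.0177 0.024 ]
expected [[0.5334 0.0174 0.024 ]]
head 353.76237623762376 212.02970297029702 101 [ 0.4821 -0.3029  0.11  ]
204 280 130 205
```

```bash
python3 -m handwheel '[[-1.5,-2,-10,0,0,0,1],[-2,-2,-20,0,0,0,1],[0,0,-25,0,0,0,1],[0,0,-25,0,0,0,1],[0,0,-20,0,0,0,1],[0,0,-15,0,0,0,1],[0,0,-10,0,0,0,1],[0,0,-6,0,0,0,1],[0,0,0,0,0,0,1],[0,0,0,0,0,0,1]]' 40
python3 -m handwheel '[[0,0,0,0,0,0,0.9],[0,0,0,0,0,0,0.8],[0,0,0,0,0,0,0.73],[0,0,0,0,0,0,0.68],[0,0,0,0,0,0,0.64],[0,0,0,0,0,0,0.61],[0,0,0,0,0,0,0.58],[0,0,0,0,0,0,0.55],[0,0,0,0,0,0,0.5],[0,0,0,0,0,0,0.5]]' 40
```

```text
t: 15.5
tcp_pos: [0.4929, -0.3098, 0.0689]
tool_rot: [0.023, 1.0, -0.0, 0.0]
force: [0.1, -0.8, 0.4]
finger_gap: 1.005
gripper_force: 0.0
t: 16.75
tcp_pos: [0.4925, -0.3095, 0.0685]
tool_rot: [0.024, 1.0, -0.0, 0.0]
force: [0.0, 0.3, 2.3]
finger_gap: 0.553
gripper_force: 41.3
```

```bash
python3 -m handwheel '[[0,0,4,0,0,0,0.5],[0,0,10,0,0,0,0.5],[0,0,16,0,0,0,0.5],[0,0,16,0,0,0,0.5],[0,0,16,0,0,0,0.5],[1,10,10,0,0,0,0.5],[2,20,6,0,0,0,0.5],[3,27,2,0,0,0,0.5],[4,30,0,0,0,0,0.5],[4,30,0,0,0,0,0.5]]'
python3 -m handwheel '[[4,30,0,0,0,0,0.5],[4,30,0,0,0,0,0.5],[4,30,0,0,0,0,0.5],[4,30,0,0,0,0,0.5],[4,30,0,0,0,0,0.5],[4,25,0,0,0,0,0.5],[4,20,0,0,0,0,0.5],[3,12,0,0,0,0,0.5],[1,3,0,0,0,0,0.5],[0,0,0,0,0,0,0.5]]'
python3 - <<'E'
from h import *
save('scene','s4.png',(190,120,330,260),4)
save('wrist','w3.png')
E
```

```text
t: 18.0
tcp_pos: [0.5058, -0.1897, 0.1481]
tool_rot: [0.023, 1.0, 0.001, -0.001]
force: [-0.4, 0.5, -4.8]
finger_gap: 0.554
gripper_force: 42.0
t: 19.25
tcp_pos: [0.5383, 0.0174, 0.1482]
tool_rot: [0.023, 1.0, -0.0, -0.0]
force: [-0.0, -0.6, -4.2]
finger_gap: 0.551
gripper_force: 42.0
```

View pics/s4.png

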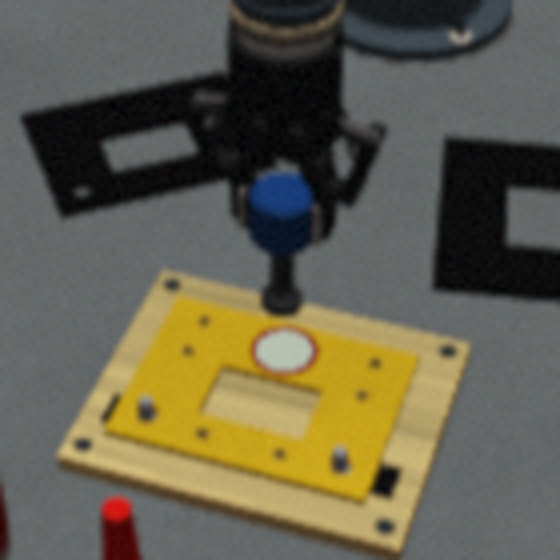

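The scene view shows the weight held upright with its foot above the ring, and the frame seated with both pins through. I'll lower it.

```bash
python3 - <<'E'
from h import *
print(ray('scene',281/4+190,302/4+120,.0797))
E
python3 -m handwheel '[[-1,0,-5,0,0,0,0.5],[-1,0,-10,0,0,0,0.5],[-1,0,-12,0,0,0,0.5],[0,0,-10,0,0,0,0.5],[0,0,-8,0,0,0,0.5],[0,0,-4,0,0,0,0.5],[0,0,-3,0,0,0,0.5],[0,0,-1,0,0,0,0.5],[0,0,0,0,0,0,0.5],[0,0,0,0,0,0,0.5]]'
```

```text
[0.54022285 0.0187112  0.0797    ]
t: 20.6
tcp_pos: [0.5357, 0.0174, 0.0956]
tool_rot: [0.024, 1.0, -0.0, 0.0]
force: [-0.4, 0.1, -4.9]
finger_gap: 0.549
gripper_force: 42.0
```

```bash
python3 -m handwheel '[[-1,0,-0.5,0,0,0,0.5],[-1,0,-0.5,0,0,0,0.5],[0,0,-0.5,0,0,0,0.5],[0,0,-0.5,0,0,0,0.5],[0,0,-0.5,0,0,0,0.5],[0,0,0,0,0,0,0.5],[0,0,0,0,0,0,0.5],[0,0,0,0,0,0,0.5],[0,0,0,0,0,0,0.5],[0,0,0,0,0,0,0.5]]'
```

```text
t: 21.85
tcp_pos: [0.5335, 0.0175, 0.0928]
tool_rot: [0.024, 1.0, -0.0, -0.0]
force: [1.2, 0.8, -4.7]
finger_gap: 0.547
gripper_force: 42.0
```

```bash
python3 -m handwheel '[[0,0,-0.3,0,0,0,0.5],[0,0,-0.3,0,0,0,0.5],[0,0,-0.3,0,0,0,0.5],[0,0,0,0,0,0,0.5],[0,0,0,0,0,0,0.5],[0,0,0,0,0,0,0.5],[0,0,0,0,0,0,0.5],[0,0,0,0,0,0,0.5],[0,0,0,0,0,0,0.5],[0,0,0,0,0,0,0.5]]'
```

```text
t: 23.1
tcp_pos: [0.5337, 0.0174, 0.0925]
tool_rot: [0.024, 1.0, -0.0, 0.0]
force: [-1.3, 0.1, 4.9]
finger_gap: 0.551
gripper_force: 42.8
```

Contact is felt, so the foot is standing on the ring. I'll release gently and retreat upward.

```bash
python3 -m handwheel '[[0,0,0.2,0,0,0,0.56],[0,0,0,0,0,0,0.57],[0,0,0,0,0,0,0.58],[0,0,0,0,0,0,0.6],[0,0,0,0,0,0,0.64],[0,0,0,0,0,0,0.7],[0,0,0,0,0,0,0.8],[0,0,0,0,0,0,0.9],[0,0,0,0,0,0,1],[0,0,0,0,0,0,1]]' 20
python3 -m handwheel '[[0,0,0,0,0,0,1],[0,0,3,0,0,0,1],[0,0,8,0,0,0,1],[0,0,15,0,0,0,1],[0,0,20,0,0,0,1],[0,0,25,0,0,0,1],[0,0,30,0,0,0,1],[0,0,30,0,0,0,1],[0,0,10,0,0,0,1],[0,0,0,0,0,0,1]]'
python3 - <<'E'
from h import *
save('scene','s5.png',(190,120,330,260),4)
E
```

```text
t: 24.35
tcp_pos: [0.5335, 0.0174, 0.0921]
tool_rot: [0.024, 1.0, -0.0, 0.0]
force: [-0.5, -0.3, -0.4]
finger_gap: 1.001
gripper_force: 0.0
t: 25.6
tcp_pos: [0.5337, 0.0174, 0.2339]
tool_rot: [0.024, 1.0, -0.0, 0.001]
force: [-0.7, 0.7, 0.2]
finger_gap: 1.0
gripper_force: 0.0
```

View pics/s5.png

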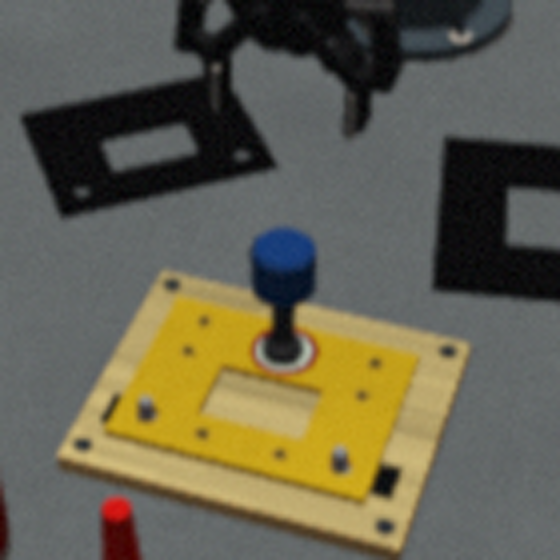

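The weight stands upright and centred in the ring at (284,350), the frame is still seated on both pins, and the gripper is clear.

```bash
python3 -c "
from station import manip
print(manip.sign_off())"
```

```text
the job is handed in; nothing more can be done
None
```

Job handed in at about 26 s: the template lies flat with both pins through its holes, the weight stands upright inside the ring, and the arm did not touch anything else.

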